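Lay a brownie carton down on its side over the stop

ROBOT

A 6-joint arm with a two-finger parallel gripper is mounted at the origin on the work surface. World frame = base frame: x ahead of the robot, y to its left, z up, the work surface at z = 0. Lengths are in mm, angles in rad, forces in N, time in s.
With the tool pointing down it reaches from about 350 to 975 mm from the base axis. Payload 7.1 kg.
Tool frame: the origin (TCP) lies at the centre of the arm's flange, where the gripper is bolted on; the fingertips stand 182 mm ahead of it and the grasp point (between the pads) lies 163 mm ahead of it; z points along the fingers, y is the line along which they close (so a half turn about z gives the same grasp; the last joint's range is limited). The gripper opens to 88 mm and grips with 3 to 60 N. Pads are 20 mm wide; open, the fingers measure 115 mm over their backs; the gripper's body (75 mm by 178 mm) begins 61 mm behind the grasp point.
Start: joints at [1.3, 0.423, 1.63, -0, 1.089, -0.019], TCP at [155.686, 605.284, 404.675] pointing down, gripper open.
Joint ranges: [-3, 3], [-0.9, 2.11], [0.09, 2.58], [-1.31, 4.45], [0.11, 2.69], [-2.54, 2.54]. Speed limits (rad/s): [2.39, 2.39, 3.01, 3.14, 3.14, 3.14].

INTERFACE

Orientations are given as a rotation vector (axis times angle).
In Python, from workcell import readout, get_image, ctrl gives the robot as it stands.
- The arm moves only by the tool step_arm, never from a script. Its argument "targets" is a list that holds one entry, the list of rows, each a list of 7 numbers: the shift along the world's x, y, z as a fraction of full scale, then the turn, a rotation vector about the world's x, y, z as a fraction of full scale, then the opening, from 0 (shut) to 1 (fully open). In form: [[[dx, dy, dz, wx, wy, wz, claw], ...]]. A call has exactly 5 rows; each row shifts and turns the commanded pose from where the row before left it; what a row does not reach is not made up. Full scale, the value 1, is 0.05 m for a shift and 4 degrees for a turn. A row lasts 1/8 s, in which the tool goes at most 62.5 mm and 10.7 degrees, less where a joint would pass 70% of its speed; a pose out of reach is approached as far as the arm can. A call with a number of a shift or a turn outside -1 to 1 is refused whole. A call with a gripper value outside its range is refused whole. The fingers move at their own pace and stop on an object; the grip force is fixed at half the most. Time passes only in rows, so rows that do not move let the fingers close, or fill a call up. It gives the time, the measured TCP pose, the force, the opening and the grip force at its end, in the units of the state.
- readout.get_obs(): the state, without advancing time (a new reading comes with each control period).
- get_image(name): name is "side" or "top"; returns a dict with "pixels" (384x512x3 uint8, red, green, blue), "intrinsics" (3x3 intrinsics, pixels), "k1" (the pictures are not rectified: a ray, as slopes to the right and down, at radius r is drawn at 1 + k1 r^2 times it, then the intrinsics apply), "extrinsics" (4x4, takes a point from world to camera coordinates). Camera axes: x right, y down, z forward; pixel columns grow to the right and rows downward; lengths in mm; the calibration is good to about 2 mm. A picture is of the moment at which its call begins. There is no depth.
- ctrl.close_job(): hands the job in; it is judged then, once.
The state is a dict: "t": time; "qpos": joint angles; "qvel": joint speeds; "joint_torque": joint torques, N m; "ee_pos": TCP position; "orientation": TCP orientation; "ft_force": force on the tool from outside, world axes, zero at the start; "moment": the same for the moment, N m; "width": finger opening in mm; "grasp_force": force on a finger pad.
Only numpy, scipy, OpenCV 4.12 (cv2) and the standard library are available. Lean on these libraries where they do the work, as an engineer would, in place of code of your own. Each camera call takes 0.05 s, during which the arm holds its last target. There are 200 camera calls.

TASK

The carton of brownies stands on end on the stand's ledge. With the fingers only, tip it over the low lip (the stop), towards the rest bar, and let it down gently so that it ends lying flat across the lip and the rest bar, window side up, its foot end still over the ledge at the stop. Do not pinch, lift or drop the carton, leave the other things alone, and take the hand away at the end.

Things in the scene. Friction and masses are not known exactly. Their poses are not given: they have to be found in the camera images.
- carton: closed rigid cardboard carton, about 0.3 kg, 40 mm thick (its x), 110 wide (its y), 180 tall (its z). Origin: centre of its underside (foot) as it stands on end. Brownie window on its +x broad face; the plain -x face looks at the stop, 2 to 8 mm from it, nearly square, and must end underneath. It balances at 12.5 degrees of lean, then falls by itself unless a finger is in front of it
- toe (a point): middle of the carton's bottom edge on the plain side, about which it tips: carton frame (-20, 0, 0) mm
- stand: fixed metal stand, 144 mm wide along its y; origin on the table, z up. The carton is laid down towards the stand's -x. From +x to -x: ledge the carton stands on (x 172 to 92 mm, top 52 above the table; heel strip 6 high at x 154 to 146); lip (x 92 to 80, top 60); gap open to the table; rest bar (x -13 to -25, top 60). Side runners 10 mm high at y +-66 mm
- stop (a point): the lip is the stop, 8 mm above the ledge. Middle of its top edge on the ledge side: stand frame (92, 0, 60) mm; axes as the stand's
- rest (a point): middle of the rest bar's top: stand frame (-19, 0, 60) mm. The laid carton reaches about 60 mm past the bar (less as far as the foot has slid back from the lip) with the bare table 60 mm below that end: room for a finger under it
- shaker: bystander: steel shaker jar, 56 mm across, 120 mm tall, standing either behind the ledge (at least 130 mm from the carton's origin) or beside it on the stand's +y side; origin at its underside's centre
- tub: bystander: white plastic tub, 76 mm across, 70 mm tall, standing either behind the ledge (at least 130 mm from the carton's origin) or beside it on the stand's +y side; origin at its underside's centre
- knife: bystander: flat spatula 200 mm long lying on the table beside the stand, along its own x; origin at the underside of its middle
There are look-alikes about, which are no part of the job. Leave any pink or yellow look-alike of the carton alone.

How it is judged:
By the outcome, as a careful person would: the job done as asked, in the order asked, and still so for the second after the job is handed in, with the robot touching nothing.
It also fails if it takes over 45 s, if anything falls off the work surface, if the arm or the gripper's body presses on something with over 40 N, if the wrist force passes 120 N, or if a joint passes its speed limit or range.

## Working session

There is one attempt and no reset: what is moved stays moved. The work goes in short steps, Python scripts to look and compute and a tool call to move; the robot and the scene stay as the last step left them, time stands still between calls to the robot, and variables do not carry over. Pictures are saved under pics/ and viewed, at most 10 in all, crops included, and the job is handed in when it is done.

Besides the shell and the picture viewer there is one more tool, called by a JSON object that holds its "name" and its "arguments". step_arm: Moves the arm, as the interface text tells. Shift numbers are shares of 0.05 m and turn numbers shares of 4 degrees, none past 1 either way. Its arguments: {"type":"object","properties":{"targets":{"type":"array"}},"required":["targets"]}

```bash
mkdir -p pics; ls
python3 - <<'E'
from workcell import readout,get_image,ctrl
import cv2,numpy as np
for n in("side","top"):
    d=get_image(n);cv2.imwrite(f"pics/{n}0.png",d["pixels"][:,:,::-1])
    print(n,d["intrinsics"],d["k1"],np.round(d["extrinsics"],4).tolist())
o=readout.get_obs();print(o)
E
```

```text
pics
side [[412.97377098   0.         253.54520763]
 [  0.         412.97377098 191.68568559]
 [  0.           0.           1.        ]] -0.008216399871355879 [[-0.8414, -0.5403, -0.0081, 503.0782], [-0.321, 0.5117, -0.797, 265.0904], [0.4347, -0.668, -0.604, 634.5095], [0.0, 0.0, 0.0, 1.0]]
top [[361.20548894   0.         255.34724375]
 [  0.         361.20548894 190.01118243]
 [  0.           0.           1.        ]] -0.007985913026105934 [[-0.0024, -1.0, 0.0029, -4.3469], [-0.9898, 0.0019, -0.1425, 603.4475], [0.1425, -0.0033, -0.9898, 697.0866], [0.0, 0.0, 0.0, 1.0]]
{'t': 0.1, 'qpos': array([ 1.29998380e+00,  4.23756815e-01,  1.63058171e+00, -1.46887930e-05,
        1.08861099e+00, -1.89960422e-02]), 'qvel': array([-0.0028836 ,  0.00034951, -0.00354801, -0.00130434,  0.00054362,
        0.0014144 ]), 'joint_torque': array([ 7.99913778e-04, -5.45614636e+01, -2.74323052e+01,  6.45670574e-02,
        1.88103248e-02, -1.28981242e-05]), 'ee_pos': array([155.63647257, 605.06064903, 403.99653738]), 'orientation': array([-3.94474430e-01, -3.11654291e+00,  2.11183663e-03]), 'ft_force': array([ 0.25998443,  0.50906268, -0.46047027]), 'moment': array([ 2.11981816e-02, -3.53403030e-05, -7.86177898e-03]), 'grasp_force': 0.0, 'width': 87.44703213543777}
```

View pics/side0.png

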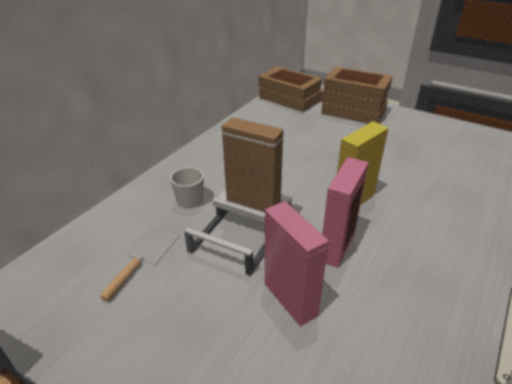

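View pics/top0.png

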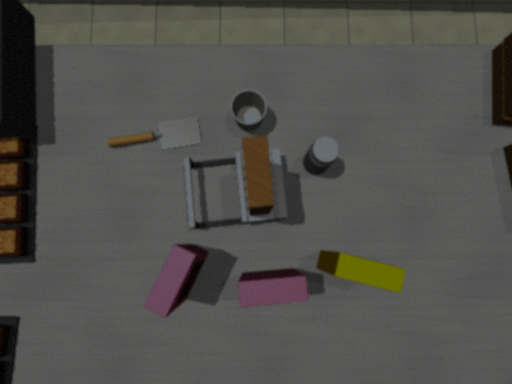

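Brown carton at top (257,175) / side (253,165) is the target: it is the only one standing on the stand's ledge. The two pinks (175,280), (272,288) and the yellow (362,270) are the look-alikes. The tub is at (250,108), the shaker at (322,152), the knife at (155,135) and the rest bar at (191,192). Next I take an enlarged crop to confirm the carton and pick points.

Run:
```python
import cv2,numpy as np
a=cv2.imread("pics/top0.png")[85:235,175:345];b=cv2.imread("pics/side0.png")[110:275,175:305]
a=cv2.resize(a,None,fx=4,fy=4,interpolation=cv2.INTER_CUBIC);a=np.clip(a*1.8,0,255).astype(np.uint8)
b=cv2.resize(b,None,fx=3.6,fy=3.6,interpolation=cv2.INTER_CUBIC);b=np.clip(b*1.5,0,255).astype(np.uint8)
cv2.imwrite("pics/top0c.png",a);cv2.imwrite("pics/side0c.png",b);print(a.shape,b.shape)
```

```text
(600, 680, 3) (594, 468, 3)
```

View pics/top0c.png

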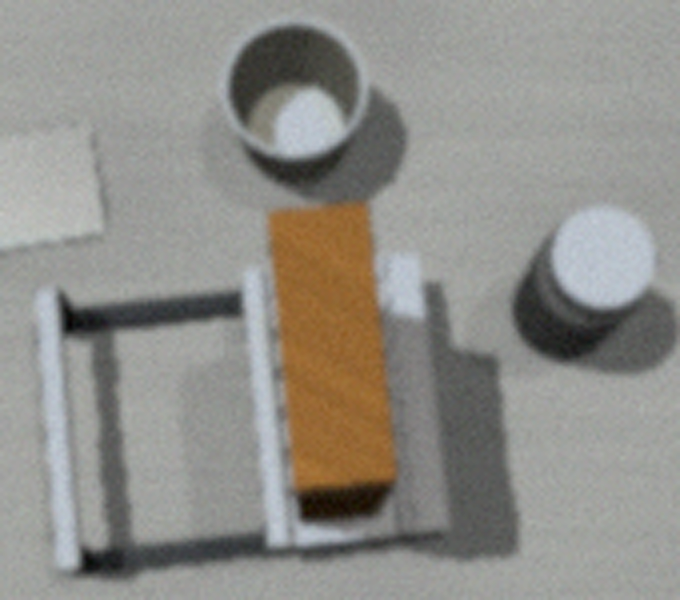

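View pics/side0c.png

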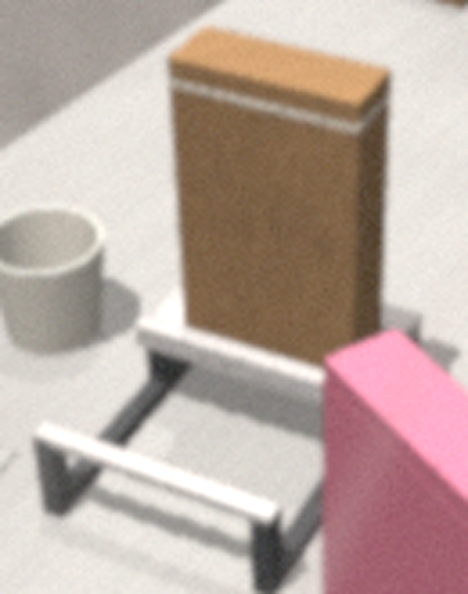

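Confirmed: the brown carton stands between the lip (crop (254,270)–(279,545)) and the heel, with its plain face towards the rest bar (crop (48,291)–(69,568)). Carton top corners are at (270,210), (368,204), (395,480) and (296,488).

```bash
cat > h.py <<'E'
import numpy as np,cv2
from workcell import readout,get_image,ctrl
from scipy.spatial.transform import Rotation as R
def cam(n):
    d=get_image(n);return d
def back(d,uv,z):
    K=d["intrinsics"];E=np.array(d["extrinsics"]);uv=np.array(uv,float).reshape(-1,1,2)
    n=cv2.undistortPoints(uv,np.array(K),np.array([d["k1"],0,0,0.])).reshape(-1,2)
    r=np.c_[n,np.ones(len(n))]@E[:3,:3];c=-E[:3,:3].T@E[:3,3]
    return c+r*((z-c[2])/r[:,2])[:,None]
def proj(d,p):
    E=np.array(d["extrinsics"]);q=cv2.projectPoints(np.array(p,float).reshape(-1,1,3),cv2.Rodrigues(E[:3,:3])[0],E[:3,3],np.array(d["intrinsics"]),np.array([d["k1"],0,0,0.]))[0]
    return q.reshape(-1,2)
E
python3 - <<'E'
from h import *
d=cam("top");s=cam("side")
f=lambda l:np.array(l)/4+[175,85]-.375
g=lambda l:np.array(l)/3.6+[175,110]-.36
np.set_printoptions(precision=1,suppress=True)
S=back(d,f([(48,291),(69,568),(254,270),(279,545)]),60)
S2=back(s,g([(40,428),(275,515)]),60)
C=back(d,f([(270,210),(368,204),(395,480),(296,488)]),232)
C2=back(s,g([(210,28),(388,70),(360,110),(170,65)]),232)
T=back(d,f([(297,92)]),70);H=back(d,f([(604,258)]),120)
print(S,S2,C,C2,C.mean(0),C2.mean(0),T,H,sep="\n")
for a,b in((S[0],S[1]),(S[2],S[3]),(C[0],C[3]),(C[1],C[2]),(C2[0],C2[1]),(C2[3],C2[2])):
    v=b-a;print(np.linalg.norm(v),np.degrees(np.arctan2(v[1],v[0])))
E
```

```text
[[668.2 133.6  60. ]
 [528.3 119.8  60. ]
 [678.9  29.2  60. ]
 [539.4  16.2  60. ]]
[[667.6 133.5  60. ]
 [525.4 120.4  60. ]]
[[659.4  15.3 232. ]
 [661.7 -22.8 232. ]
 [553.9 -32.3 232. ]
 [550.9   5.2 232. ]]
[[658.2 -23.9 232. ]
 [554.3 -33.6 232. ]
 [545.9   8.8 232. ]
 [652.   20.8 232. ]]
[606.5  -8.6 232. ]
[602.6  -7.  232. ]
[[769.6   7.2  70. ]]
[[ 669.3 -136.8  120. ]]
140.60239142637937 -174.36029569942085
140.14656126917666 -174.6863106057519
108.92356420601905 -174.66171158970323
108.2596430452379 -174.97969037083126
104.36441079343523 -174.65968997549487
106.70563949033378 -173.53800661368197
```

Run:
```python
from h import *
np.set_printoptions(precision=2,suppress=True)
o=readout.get_obs();q=o["qpos"]
ori=R.from_rotvec(o["orientation"])
B=lambda q,a:R.from_euler('z',q[0])*R.from_euler('y',a)
W=lambda q:R.from_euler('ZYZ',[q[3],q[4],q[5]])
c=((B(q,q[1]+q[2])*W(q)).inv()*ori).as_rotvec();print("c",c)
C=R.from_rotvec(c)
ux=np.array([.094,-.9956,0]);uy=np.array([.9956,.094,0])
for sgn in(1,-1):
  for j1,a,psi in((0,130,0),(.2,125,20),(.35,120,45),(.6,120,60),(.65,115,75)):
    p=np.radians(psi); z=np.array([0,0,-1.])*np.cos(p)+ux*np.sin(p)
    yv=sgn*(ux*np.cos(p)+np.array([0,0,1.])*np.sin(p)); x=np.cross(yv,z)
    M=R.from_matrix(np.c_[x,yv,z])
    e=(B([j1],np.radians(a)).inv()*M*C.inv()).as_euler('ZYZ')
    f=e+np.array([np.pi,-2*e[1],np.pi]); f=(f+np.pi)%(2*np.pi)-np.pi
    print(sgn,psi,e,f)
```

```text
c [-0.    0.    1.57]
1 0 [-0.    0.87  1.48] [-3.14 -0.87 -1.66]
1 20 [-0.41  1.04  1.9 ] [ 2.74 -1.04 -1.24]
1 45 [-0.77  1.37  2.12] [ 2.37 -1.37 -1.03]
1 60 [-0.87  1.68  2.27] [ 2.27 -1.68 -0.87]
1 75 [-1.07  1.93  2.18] [ 2.07 -1.93 -0.97]
-1 0 [-0.    0.87 -1.66] [-3.14 -0.87  1.48]
-1 20 [-0.41  1.04 -1.24] [ 2.74 -1.04  1.9 ]
-1 45 [-0.77  1.37 -1.03] [ 2.37 -1.37  2.12]
-1 60 [-0.87  1.68 -0.87] [ 2.27 -1.68  2.27]
-1 75 [-1.07  1.93 -0.97] [ 2.07 -1.93  2.18]
```

{"name": "step_arm", "arguments": {"targets": [[[0.4,-0.6,0.5,0,0,1,0.75],[0.5,-0.7,0.5,0,0,1,0.75],[0.5,-0.7,0.4,0,0,1,0.75],[0.5,-0.7,0,0,0,1,0.75],[0.5,-0.7,0,0,0,0.95,0.75]]]}}

```text
t: 0.82
ee_pos: [276.3, 434.1, 475.0]
orientation: [-0.151, 3.137, 0.001]
ft_force: [0.6, 0.3, -0.2]
width: 66.0
grasp_force: 0.0
```

{"name": "step_arm", "arguments": {"targets": [[[0.66,-0.89,0,0,0,0,0.75],[0.66,-0.89,0,0,0,0,0.75],[0.66,-0.89,0,0,0,0,0.75],[0.66,-0.89,0,0,0,0,0.75],[0.66,-0.89,0,0,0,0,0.75]]]}}

```text
t: 1.45
ee_pos: [441.4, 211.1, 474.8]
orientation: [-0.147, 3.138, 0.0]
ft_force: [-0.6, 0.4, 0.2]
width: 65.8
grasp_force: 0.0
```

{"name": "step_arm", "arguments": {"targets": [[[0.66,-0.89,0,0,0,0,0.75],[0.66,-0.89,0,0,0,0,0.75],[0.66,-0.89,0,0,0,0,0.75],[0.66,-0.89,0,0,0,0,0.75],[0.6,-0.88,0,0,0,0,0.75]]]}}

```text
t: 2.08
ee_pos: [603.6, -10.9, 474.6]
orientation: [-0.147, 3.138, 0.0]
ft_force: [0.5, 0.2, -0.6]
width: 66.1
grasp_force: 0.0
```

Run:
```python
from h import *
d=cam("side");o=readout.get_obs();print(o["qpos"],o["ee_pos"],o["orientation"])
a=d["pixels"][40:290,150:350,::-1];a=cv2.resize(a,None,fx=2.4,fy=2.4,interpolation=cv2.INTER_CUBIC)
b=cam("top")["pixels"][70:250,170:350,::-1];b=cv2.resize(b,(310,310));a=a[:600]
o2=np.zeros((600,800,3),np.uint8);o2[:a.shape[0],:a.shape[1]]=a;o2[:310,485:795]=b
cv2.imwrite("pics/m1.png",np.clip(o2*1.5,0,255).astype(np.uint8))
```

```text
[-0.0439703   0.32481313  1.60724273 -0.00270063  1.2069048  -1.70522284] [606.17039553 -15.08163041 474.5257703 ] [-0.14343327  3.13591456 -0.00431557]
```

View pics/m1.png

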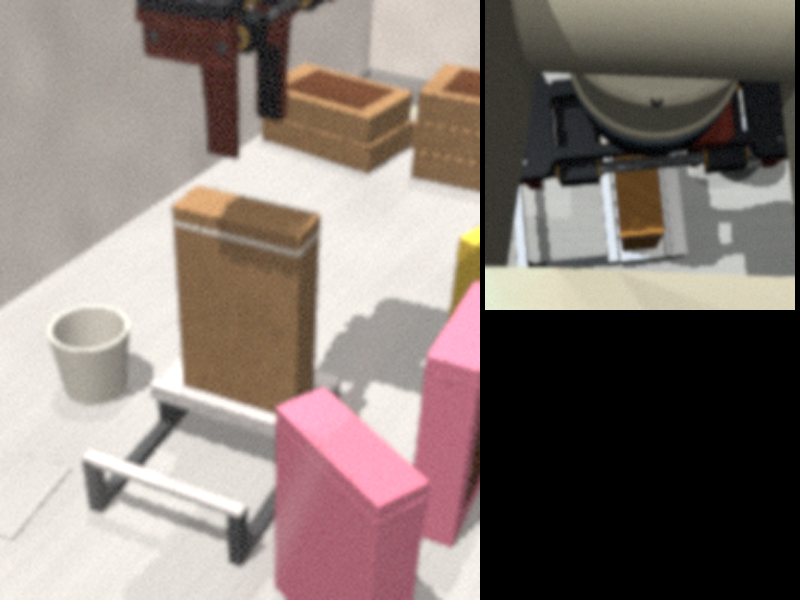

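The front finger is on the rest-bar side (view (222,130)) and the rear finger is behind the carton. Both are above its top, lined up with its thickness.

{"name": "step_arm", "arguments": {"targets": [[[0,0,-0.4,0,0,0,0.75],[0,0,-0.4,0,0,0,0.75],[0,0,0,0,0,0,0.75],[0,0,0,0,0,0,0.75],[0,0,0,0,0,0,0.75]]]}}

```text
t: 2.8
ee_pos: [602.8, -8.9, 435.7]
orientation: [-0.148, 3.137, -0.0]
ft_force: [-0.3, 0.3, -0.1]
width: 66.0
grasp_force: 0.0
```

Run:
```python
from h import *
o=readout.get_obs();M=R.from_rotvec(o["orientation"]).as_matrix();print(o["qpos"],o["ee_pos"],M)
s=cam("side");a=s["pixels"][40:250,170:330,::-1]
# predicted finger tip inner faces & carton top corners
w=o["width"]/2;P=[o["ee_pos"]+M@[x,y,182] for y in(w,-w) for x in(-10,10)]
ux=np.array([.094,-.9956,0]);uy=np.array([.9956,.094,0])
p=list(proj(s,P)-[170,40])
C=[np.array([605.5,-8.2,232])+i*20*ux+j*55*uy for i,j in((1,1),(1,-1),(-1,-1),(-1,1))]
c=list(proj(s,C)-[170,40])
a=cv2.resize(a,None,fx=2.8,fy=2.8,interpolation=cv2.INTER_CUBIC)
for v in p:cv2.circle(a,tuple(int(t*2.8) for t in v),2,(0,255,0),-1)
for v in c:cv2.circle(a,tuple(int(t*2.8) for t in v),2,(255,0,0),-1)
cv2.imwrite("pics/m2.png",np.clip(a*1.5,0,255).astype(np.uint8))
```

```text
[-3.45651805e-02  3.57115812e-01  1.65353279e+00  3.82939373e-05
  1.12935646e+00 -1.69952979e+00] [602.84344367  -8.93416054 435.73322861] [[-9.95569725e-01 -9.40127743e-02  1.58783981e-03]
 [-9.40129248e-02  9.95570977e-01 -2.02621623e-05]
 [-1.57890232e-03 -1.69449860e-04 -9.99998739e-01]]
```

View pics/m2.png

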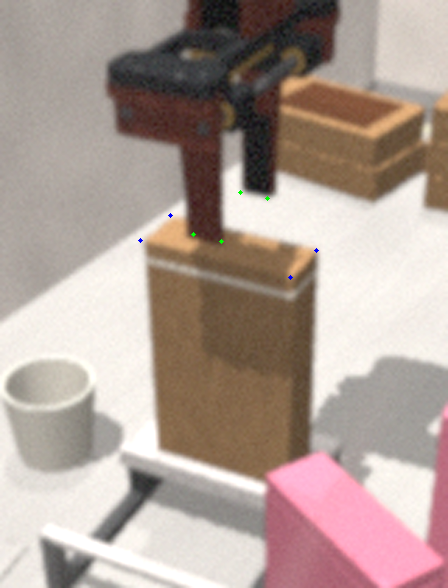

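{"name": "step_arm", "arguments": {"targets": [[[0,0,-0.27,0,0,0,0.75],[0,0,-0.27,0,0,0,0.75],[0,0,-0.27,0,0,0,0.75],[0,0,-0.27,0,0,0,0.75],[0,0,-0.26,0,0,0,0.75]]]}}

```text
t: 3.48
ee_pos: [602.6, -9.2, 366.4]
orientation: [0.147, -3.137, -0.0]
ft_force: [0.0, 0.0, 0.1]
width: 65.8
grasp_force: 0.0
```

```bash
cat > plan.py <<'E'
# rows for tipping: stand-plane coordinates (u along -x of stand from toe, z)
from h import *
ux=np.array([.094,-.9956,0]);uy=np.array([.9956,.094,0]);Z=np.array([0,0,1.])
TOE=np.array([600.9,108.3,0])+92*ux-6*uy+52*Z
w=33.
def tcp(th,psi,con,s,side):
    """carton lean th, tool tilt psi, contact: side 'r' rear finger on window face, 'f' front finger on plain face; con: tip-side distance; s=overlap of tips below carton top end"""
    th,psi=np.radians([th,psi]);up=-ux*np.sin(th)+Z*np.cos(th);n=ux*np.cos(th)+Z*np.sin(th)
    a=ux*np.sin(psi)-Z*np.cos(psi);y=ux*np.cos(psi)+Z*np.sin(psi) # tool axis, rear dir
    if side=='r': tip=TOE+40*n+(180-s)*up ; return tip-w*y-182*a
    tip=TOE+(180-s)*up; return tip+w*y-182*a
E
python3 - <<'E'
from plan import *
np.set_printoptions(precision=1,suppress=True)
print(readout.get_obs()["ee_pos"],TOE)
print("rear contact"); 
for th in range(0,25,2):print(th,tcp(th,th,0,45,'r'))
print("front")
for th in range(10,76,5):print(th,tcp(th,th,0,45,'f'))
E
```

```text
[602.6  -9.2 366.4] [603.6  16.1  52. ]
rear contact
0 [604.2   9.2 369. ]
2 [603.2  20.2 369.1]
4 [602.2  31.2 368.7]
6 [601.1  42.2 368. ]
8 [600.1  53.2 366.9]
10 [599.   64.1 365.4]
12 [598.   74.9 363.5]
14 [597.   85.7 361.3]
16 [596.   96.4 358.6]
18 [595.  107.  355.6]
20 [594.  117.5 352.3]
22 [593.  127.9 348.5]
24 [592.1 138.1 344.4]
front
10 [601.5  38.6 369.9]
15 [598.9  66.1 366.7]
20 [596.3  93.2 361.2]
25 [593.8 119.7 353.2]
30 [591.4 145.5 343. ]
35 [589.  170.3 330.6]
40 [586.8 193.8 316. ]
45 [584.7 216.1 299.5]
50 [582.7 236.8 281. ]
55 [580.9 255.8 260.9]
60 [579.3 273.  239.1]
65 [577.9 288.3 215.9]
70 [576.6 301.5 191.4]
75 [575.6 312.5 165.9]
```

{"name": "step_arm", "arguments": {"targets": [[[0.02,0.0,0,0,0,0,0.61],[0,0.06,0,0,0,0,0.61],[0,0.06,0,0,0,0,0.61],[0,0.06,0,0,0,0,0.61],[0,0.06,0,0,0,0,0.61]]]}}

```text
t: 4.1
ee_pos: [603.7, 3.0, 368.0]
orientation: [-0.147, 3.138, -0.0]
ft_force: [0.0, -0.6, 0.3]
width: 53.6
grasp_force: 0.3
```

{"name": "step_arm", "arguments": {"targets": [[[-0.02,0.2,0,-0.5,-0.05,0,0.61],[-0.02,0.22,0,-0.5,-0.05,0,0.61],[-0.02,0.22,-0.01,-0.5,-0.05,0,0.61],[-0.02,0.22,-0.02,-0.5,-0.05,0,0.61],[0,0,0,0,0,0,0.61]]]}}

```text
t: 4.72
ee_pos: [599.6, 46.7, 366.2]
orientation: [-0.149, 3.123, -0.219]
ft_force: [0.0, 0.7, -0.0]
width: 53.7
grasp_force: 0.0
```

Run:
```python
from plan import *
o=readout.get_obs();M=R.from_rotvec(o["orientation"]).as_matrix();print(o["qpos"],o["ee_pos"],M,o["width"],o["ft_force"])
s=cam("side");a=s["pixels"][60:260,160:320,::-1]
a=cv2.resize(a,None,fx=2.8,fy=2.8,interpolation=cv2.INTER_CUBIC)
cv2.imwrite("pics/m3.png",np.clip(a*1.5,0,255).astype(np.uint8))
```

```text
[ 0.08747809  0.43590378  1.7141593  -0.16697295  0.99611985 -1.487318  ] [599.57513058  46.65469179 366.15186612] [[-9.95463939e-01 -9.41067593e-02  1.39808787e-02]
 [-9.51369063e-02  9.85738575e-01 -1.38810772e-01]
 [-7.18459563e-04 -1.39511215e-01 -9.90220230e-01]] 53.69285207703761 [ 0.00361689  0.66566635 -0.03954911]
```

View pics/m3.png

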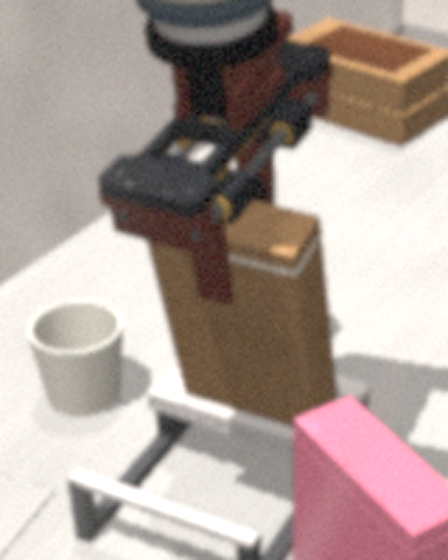

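The carton leans about 8° against the rear finger, and the front finger stands 14 mm clear in front of it. I work out the rigid rotation about the toe.

Run:
```python
from plan import *
np.set_printoptions(precision=3,suppress=True)
p=np.array([599.6,46.7,366.2]);
for i in range(1,33):
    n=TOE+R.from_rotvec(-uy*np.radians(2)).apply(p-TOE);print(8+2*i,(n-p)/50,np.round(n));p=n
```

```text
10 [-0.021  0.218 -0.025] [599.  58. 365.]
12 [-0.02   0.217 -0.033] [598.  68. 363.]
14 [-0.02   0.216 -0.041] [597.  79. 361.]
16 [-0.02   0.214 -0.048] [596.  90. 359.]
18 [-0.02   0.212 -0.056] [595. 101. 356.]
20 [-0.02   0.21  -0.063] [594. 111. 353.]
22 [-0.02   0.208 -0.07 ] [593. 121. 349.]
24 [-0.019  0.205 -0.078] [592. 132. 346.]
26 [-0.019  0.203 -0.085] [591. 142. 341.]
28 [-0.019  0.2   -0.092] [590. 152. 337.]
30 [-0.019  0.196 -0.099] [589. 162. 332.]
32 [-0.018  0.193 -0.105] [588. 171. 327.]
34 [-0.018  0.189 -0.112] [587. 181. 321.]
36 [-0.017  0.185 -0.119] [586. 190. 315.]
38 [-0.017  0.181 -0.125] [585. 199. 309.]
40 [-0.017  0.176 -0.131] [584. 208. 302.]
42 [-0.016  0.171 -0.137] [584. 216. 295.]
44 [-0.016  0.167 -0.143] [583. 225. 288.]
46 [-0.015  0.162 -0.149] [582. 233. 281.]
48 [-0.015  0.156 -0.155] [581. 241. 273.]
50 [-0.014  0.151 -0.16 ] [581. 248. 265.]
52 [-0.014  0.145 -0.165] [580. 255. 257.]
54 [-0.013  0.139 -0.17 ] [579. 262. 248.]
56 [-0.013  0.133 -0.175] [579. 269. 239.]
58 [-0.012  0.127 -0.18 ] [578. 275. 230.]
60 [-0.011  0.121 -0.184] [577. 281. 221.]
62 [-0.011  0.114 -0.188] [577. 287. 212.]
64 [-0.01   0.108 -0.192] [576. 293. 202.]
66 [-0.01   0.101 -0.196] [576. 298. 192.]
68 [-0.009  0.094 -0.199] [575. 302. 182.]
70 [-0.008  0.087 -0.202] [575. 307. 172.]
72 [-0.008  0.08  -0.205] [575. 311. 162.]
```

{"name": "step_arm", "arguments": {"targets": [[[-0.01,0.11,-0.01,-0.25,-0.02,0,0.55],[-0.01,0.11,-0.01,-0.25,-0.02,0,0.55],[-0.01,0.11,-0.02,-0.25,-0.02,0,0.55],[-0.01,0.11,-0.02,-0.25,-0.02,0,0.55],[-0.01,0.11,-0.02,-0.25,-0.02,0,0.55]]]}}

```text
t: 5.4
ee_pos: [597.1, 73.7, 362.1]
orientation: [-0.146, 3.107, -0.357]
ft_force: [-0.2, -0.2, 0.3]
width: 48.4
grasp_force: 0.1
```

{"name": "step_arm", "arguments": {"targets": [[[-0.01,0.11,-0.02,-0.25,-0.02,0,0.55],[-0.01,0.11,-0.02,-0.25,-0.03,0,0.55],[-0.01,0.11,-0.02,-0.25,-0.02,0,0.55],[-0.01,0.1,-0.03,-0.25,-0.03,0,0.55],[-0.01,0.1,-0.03,-0.25,-0.02,0,0.55]]]}}

```text
t: 6.02
ee_pos: [594.7, 100.1, 356.1]
orientation: [-0.145, 3.085, -0.493]
ft_force: [0.0, 0.4, 0.4]
width: 48.2
grasp_force: 0.2
```

{"name": "step_arm", "arguments": {"targets": [[[-0.02,0.21,-0.06,-0.5,-0.05,0,0.55],[-0.02,0.21,-0.07,-0.5,-0.05,0,0.55],[-0.02,0.21,-0.08,-0.5,-0.05,0,0.55],[-0.02,0.2,-0.08,-0.5,-0.05,0,0.55],[-0.02,0.2,-0.09,-0.5,-0.05,0,0.55]]]}}

```text
t: 6.65
ee_pos: [589.6, 151.8, 336.9]
orientation: [-0.142, 3.02, -0.759]
ft_force: [-0.5, -0.0, 0.1]
width: 48.6
grasp_force: 0.3
```

Run:
```python
from plan import *
o=readout.get_obs();M=R.from_rotvec(o["orientation"]).as_matrix();print(o["qpos"],o["ee_pos"],M,o["width"],o["ft_force"],o["grasp_force"])
s=cam("side");a=s["pixels"][60:260,160:320,::-1]
a=cv2.resize(a,None,fx=2.8,fy=2.8,interpolation=cv2.INTER_CUBIC)
cv2.imwrite("pics/m4.png",np.clip(a*1.5,0,255).astype(np.uint8))
```

```text
[ 0.32893512  0.51799079  1.69419658 -0.53788863  1.11560135 -1.04895557] [589.61602638 151.7673412  336.94528236] [[-0.99558953 -0.08217408  0.04526478]
 [-0.09381063  0.87725206 -0.47077424]
 [-0.00102318 -0.47294423 -0.88109177]] 48.60862293655531 [-0.45100588 -0.01354295  0.09735127] 0.27976539593510097
```

View pics/m4.png

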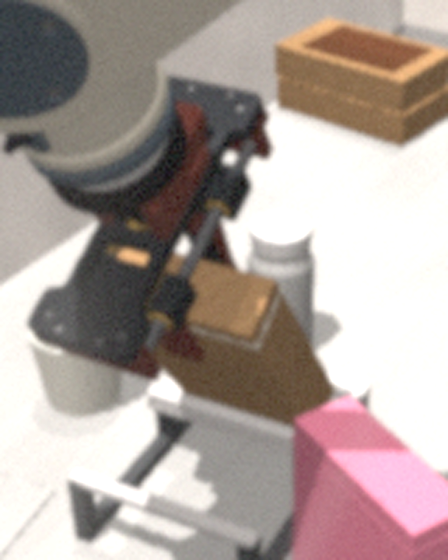

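The carton rests on the front finger at about 28° of lean, with its foot still at the lip and the shaker and tub untouched. I keep lowering.

{"name": "step_arm", "arguments": {"targets": [[[-0.02,0.2,-0.1,-0.5,-0.05,0,0.55],[-0.02,0.19,-0.1,-0.5,-0.05,0,0.55],[-0.02,0.19,-0.11,-0.5,-0.05,0,0.55],[-0.02,0.19,-0.12,-0.5,-0.05,0,0.55],[-0.02,0.18,-0.13,-0.5,-0.05,0,0.55]]]}}

```text
t: 7.32
ee_pos: [584.6, 199.5, 308.7]
orientation: [-0.138, 2.934, -1.019]
ft_force: [0.7, 0.7, -2.1]
width: 48.4
grasp_force: 0.4
```

{"name": "step_arm", "arguments": {"targets": [[[-0.02,0.18,-0.13,-0.5,-0.05,0,0.56],[-0.02,0.17,-0.14,-0.5,-0.05,0,0.56],[-0.02,0.17,-0.14,-0.5,-0.05,0,0.57],[-0.02,0.16,-0.15,-0.5,-0.05,0,0.57],[-0.01,0.16,-0.15,-0.5,-0.05,0,0.57]]]}}

```text
t: 7.95
ee_pos: [580.1, 241.3, 273.1]
orientation: [-0.132, 2.826, -1.269]
ft_force: [0.3, -0.4, -1.3]
width: 49.9
grasp_force: 0.5
```

{"name": "step_arm", "arguments": {"targets": [[[-0.01,0.15,-0.16,-0.5,-0.05,0,0.58],[-0.01,0.15,-0.17,-0.5,-0.05,0,0.58],[-0.01,0.14,-0.17,-0.5,-0.05,0,0.59],[-0.01,0.13,-0.18,-0.5,-0.05,0,0.59],[-0.01,0.13,-0.18,-0.5,-0.05,0,0.6]]]}}

```text
t: 8.57
ee_pos: [577.6, 276.2, 230.0]
orientation: [-0.126, 2.697, -1.507]
ft_force: [-1.0, 1.0, -1.1]
width: 53.1
grasp_force: 0.6
```

Run:
```python
from plan import *
o=readout.get_obs();M=R.from_rotvec(o["orientation"]).as_matrix();print(o["qpos"],o["ee_pos"],M,o["width"],o["ft_force"],o["grasp_force"])
S0=np.array([600.9,108.3,0])
for w in(-o["width"]/2,o["width"]/2):
  t=o["ee_pos"]+M@[0,-w,182]-S0;print("tip stand",t@ux,t@uy,t[2])
s=cam("side");a=s["pixels"][80:280,130:320,::-1]
a=cv2.resize(a,None,fx=2.9,fy=2.9,interpolation=cv2.INTER_CUBIC)
cv2.imwrite("pics/m5.png",np.clip(a*1.5,0,255).astype(np.uint8))
```

```text
[ 0.57831492  0.8076372   1.57354015 -0.86266413  1.46276879 -0.65766827] [577.63955136 276.16364228 230.01186451] [[-0.9954822  -0.04668735  0.082677  ]
 [-0.09488195  0.52171463 -0.84782737]
 [-0.00355098 -0.85184161 -0.52378742]] 53.05309543080419 [-0.96159293  1.04755822 -1.06188696] 0.5903942356235348
tip stand -28.16625425960553 -6.834657380308092 112.0861376396247
tip stand -0.37663441426040334 -6.970433333504261 157.27897202366944
```

View pics/m5.png

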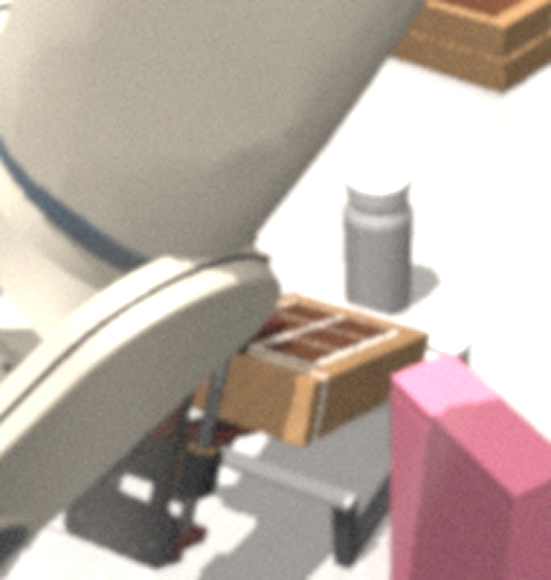

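The carton is about 65° over, window up, resting on the front finger, and the bystanders are clear. I continue down.

{"name": "step_arm", "arguments": {"targets": [[[-0.01,0.12,-0.18,-0.5,-0.05,0,0.61],[-0.01,0.12,-0.18,-0.5,-0.05,0,0.62],[-0.01,0.11,-0.19,-0.5,-0.05,0,0.63],[-0.01,0.1,-0.19,-0.5,-0.05,0,0.64],[-0.01,0.1,-0.2,-0.5,-0.05,0,0.65]]]}}

```text
t: 9.25
ee_pos: [575.1, 303.6, 182.9]
orientation: [-0.118, 2.548, -1.733]
ft_force: [0.2, -1.1, -0.9]
width: 57.1
grasp_force: 0.7
```

{"name": "step_arm", "arguments": {"targets": [[[-0.01,0.09,-0.15,-0.5,-0.05,0,0.66],[-0.01,0.08,-0.15,-0.5,-0.05,0,0.67],[-0.01,0.08,-0.15,-0.5,-0.05,0,0.68],[0,0.04,-0.08,-0.25,-0.02,0,0.69],[0,0,0,0,0,0,0.69]]]}}

```text
t: 9.88
ee_pos: [573.6, 317.9, 156.8]
orientation: [-0.114, 2.435, -1.881]
ft_force: [-0.1, 0.3, -1.8]
width: 60.6
grasp_force: 0.7
```

```bash
cat > st.py <<'E'
from plan import *
o=readout.get_obs();M=R.from_rotvec(o["orientation"]).as_matrix();print(o["qpos"].round(3),o["ee_pos"].round(1),M[:,2].round(3),o["width"],o["ft_force"],o["grasp_force"])
S0=np.array([600.9,108.3,0])
for w in(-o["width"]/2,o["width"]/2):
  t=o["ee_pos"]+M@[0,-w,182]-S0;print("tip stand",t@ux,t@uy,t[2])
for s in(-38,38):
  t=o["ee_pos"]+M@[s,89,102]-S0;print("body corner",t@ux,t@uy,t[2])
E
python3 st.py
```

```text
[ 0.649  0.999  1.473 -0.979  1.688 -0.558] [573.6 317.9 156.8] [ 0.094 -0.963 -0.252] 60.636097530809955 [-0.12196826  0.33717837 -1.78380659] 0.723638873314485
tip stand -42.8132061974096 -6.781073282028066 81.48992338701645
tip stand -27.510590930069732 -6.980223777958604 140.1630824459644
body corner -135.125487103617 31.1473752198854 45.04821169842282
body corner -134.94494766800122 -44.853901826947926 44.74317568153623
```

{"name": "step_arm", "arguments": {"targets": [[[0,0.03,-0.05,0,0,0,0.73],[0,0.03,-0.05,0,0,0,0.77],[0,0.03,-0.05,0,0,0,0.81],[0,0.03,-0.05,0,0,0,0.85],[0,0.03,-0.05,0,0,0,0.88]]]}}

```text
t: 10.5
ee_pos: [573.7, 325.4, 144.5]
orientation: [-0.113, 2.436, -1.881]
ft_force: [0.0, 0.4, -1.2]
width: 76.8
grasp_force: 0.7
```

{"name": "step_arm", "arguments": {"targets": [[[0,0.02,-0.02,0,0,0,0.9],[0,0.02,-0.02,0,0,0,0.92],[0,0.02,-0.02,0,0,0,0.94],[0,0.02,-0.02,0,0,0,0.96],[0,0,-0.02,0,0,0,0.98]]]}}

```text
t: 11.12
ee_pos: [573.8, 329.5, 139.9]
orientation: [-0.113, 2.435, -1.88]
ft_force: [0.1, -0.1, -0.4]
width: 85.7
grasp_force: 0.0
```

```bash
python3 st.py
```

```text
[ 0.662  1.031  1.446 -0.968  1.691 -0.548] [573.8 329.5 139.9] [ 0.094 -0.963 -0.253] 85.66463338571447 [ 0.13940974 -0.05308229 -0.40155868] 0.0
tip stand -57.498077347767364 -5.411511765581545 52.42825203259238
tip stand -35.844406661011256 -5.766002704904073 135.31038676541087
body corner -146.6605724005671 32.50109092843464 28.165963024386542
body corner -146.48367627335725 -43.49990004661727 27.79470799079138
```

The pad force has dropped to zero, so the carton is resting on the bar. I lower slightly clear of it, back out level, then check.

{"name": "step_arm", "arguments": {"targets": [[[0,0,-0.08,0,0,0,1],[0,0.1,0,0,0,0,1],[0,0.25,0,0,0,0,1],[0,0.3,0,0,0,0,1],[0,0.3,0.0,0,0,0,1]]]}}

```text
t: 11.75
ee_pos: [573.7, 378.3, 135.8]
orientation: [-0.113, 2.435, -1.88]
ft_force: [-0.6, -0.6, 1.3]
width: 87.7
grasp_force: 0.0
```

```bash
python3 st.py
python3 - <<'E'
from h import *
t=cam("top")
print(back(t,[(35,190),(35,250),(35,130)],0).round(),back(t,[(35,190)],60).round())
a=cam("side")["pixels"][80:280,110:320,::-1];b=t["pixels"][85:285,20:330,::-1]
a=cv2.resize(a,(399,380),interpolation=cv2.INTER_CUBIC);b=cv2.resize(b,(399,257))
o=np.zeros((380,800,3),np.uint8);o[:,:399]=a;o[:257,401:]=b
cv2.imwrite("pics/m6.png",np.clip(o*1.5,0,255).astype(np.uint8))
E
```

```text
[ 0.713  1.066  1.36  -0.932  1.747 -0.571] [573.7 378.3 135.8] [ 0.095 -0.963 -0.253] 87.70034237657076 [-0.62618575 -0.55183331  1.29857054] 0.0
tip stand -106.36698827310953 -0.8823066574952382 47.336074500810525
tip stand -84.16604556288033 -1.2391994085420677 132.1792717224452
body corner -195.293380654442 36.997654641019636 24.093236888416058
body corner -195.09205786395313 -39.00327016151862 23.720879563668788
[[611. 473.   0.]
 [482. 462.   0.]
 [746. 485.   0.]] [[602. 436.  60.]]
```

{"name": "step_arm", "arguments": {"targets": [[[0,0.1,0.3,0,0,0,1],[0,0.1,0.6,0,0,0,1],[0,0.1,0.8,0,0,0,1],[0,0.2,0.8,0,0,0,1],[0,0.2,0.8,0,0,0,1]]]}}

```text
t: 12.48
ee_pos: [573.7, 411.6, 303.2]
orientation: [-0.112, 2.436, -1.881]
ft_force: [1.1, 0.4, -0.1]
width: 87.8
grasp_force: 0.0
```

{"name": "step_arm", "arguments": {"targets": [[[0,0.4,0.7,0,0,0,1],[0,0.4,0.5,0,0,0,1],[0,0.4,0.3,0,0,0,1],[0,0,0,0,0,0,1],[0,0,0,0,0,0,1]]]}}

```text
t: 13.1
ee_pos: [573.5, 471.0, 375.2]
orientation: [-0.114, 2.436, -1.882]
ft_force: [-0.6, -1.0, -0.2]
width: 87.6
grasp_force: 0.0
```

```bash
python3 st.py
python3 - <<'E'
from h import *
t=cam("top")
a=cam("side")["pixels"][80:280,110:320,::-1];b=t["pixels"][85:285,110:320,::-1]
a=cv2.resize(a,(399,380),interpolation=cv2.INTER_CUBIC);b=cv2.resize(b,(399,380),interpolation=cv2.INTER_CUBIC)
cv2.imwrite("pics/m7.png",np.clip(np.hstack([a,b])*1.5,0,255).astype(np.uint8))
E
```

```text
[ 0.799  0.833  1.196 -0.974  2.037 -0.87 ] [573.5 471.  375.2] [ 0.094 -0.963 -0.252] 87.59842640809121 [-0.59209522 -1.00244586 -0.17914054] 0.0
tip stand -198.56287005588922 7.435191373833963 286.92305707894945
tip stand -176.4718253146031 7.1826714985873545 371.6899922814713
body corner -287.4445708927969 45.362043705032946 263.48750287333985
body corner -287.3120817676318 -30.639496557663815 263.22658158156617
```

View pics/m7.png

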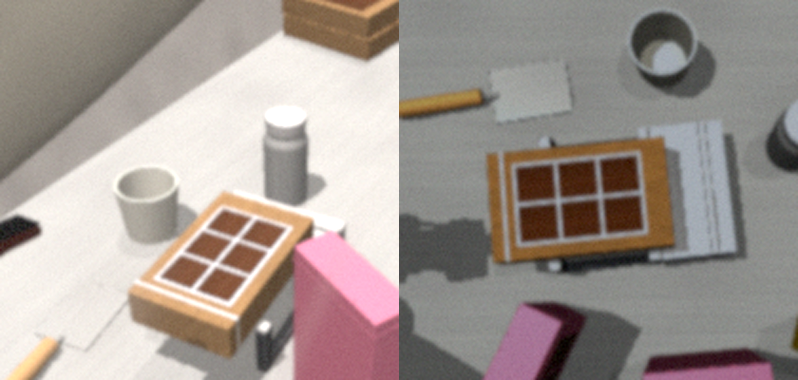

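Run:
```python
from plan import *
t=cam("top");f=lambda l:(np.array(l)-[399,0])/1.9+[110,85]-.25
P=back(t,f([(664,138),(675,246),(487,153),(495,262)]),100)-[600.9,108.3,0]
print(np.c_[P@ux,P@uy].round(1))
```

```text
[[107.2  47.7]
 [107.7 -61.8]
 [-71.3  49.4]
 [-69.8 -60.5]]
```

The carton lies flat and window up across the lip and the rest bar. Its foot is 15 mm over the ledge and its far end is about 46 mm past the bar. The bystanders are in place and the hand is clear.

```bash
python3 -c "
from workcell import ctrl
print(ctrl.close_job())"
```

```text
the job is handed in; nothing more can be done
None
```

The carton was tipped over the lip, let down on the front finger, and handed in lying flat and window side up across the lip and rest bar; its foot end is over the ledge, about 15 mm back from the stop, and the hand is clear.

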